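Snap the ring clip shut on a reaction flask

TASK

One of the two lidded glass flasks still has its steel ring clip open, its two ears standing apart. Pick up the spring pliers by their handles, set the jaws astride the two ears and squeeze slowly and gently, no harder than it needs, until the clip clicks shut and stays shut, without crushing it and without touching flask or clip with the gripper itself; then lay the pliers flat on the cork mat again and let go. Leave the other glassware and things where they are.

Things in the scene. Friction and masses are not known exactly. Their poses are not given: they have to be found in the camera images.
- pliers: Loose spring pliers lying flat, 180 mm long, 24 mm thick, about 135 g. Origin: underside, on the pivot; z up along the pivot, jaws towards +x. This body is the half with its jaw at +y and handle at -y; the other half (joint lever) mirrors it and turns by +lever about z, so the pliers' centre line is this +x turned by half the lever value. Pivot boss 20 mm across.
- handles (a point): Where to grip: on the pliers' centre line (when open), 72 mm behind the pivot, mid-thickness (12 mm up). Same axes as the pliers. Open, the rubber-sleeved handles measure 61 mm over their outer faces here; squeezed by 3 to 4 mm their spring keeps them in the fingers. Sleeves 12 by 24 mm, 38 to 108 mm behind the pivot; outer faces parallel at lever 0.16. Balance point 3 mm ahead of here.
- jaws (a point): Between the jaws (when open), 62 mm ahead of the pivot, mid-thickness. Same axes as the pliers. The smooth jaws stand 35 mm apart inside when open, are 8 mm thick, 14 mm high, and end 9 mm ahead of this point; they should meet the ears here. While they close on the ears they creep 2 to 4 mm forward.
- lever (a joint): Closing of the pliers: 0 fully open, 0.40 rad at most. A spring holds them open: squeezed at the handles point it resists with 4.7 N at 0, about 6 N at 0.30. Per rad the handles close 72 mm and the jaws 62 mm (at the points handles and jaws). The jaws meet the open ears at about 0.20; a shut clip between them stops them at about 0.30.
- mat: Fixed cork mat, 190 mm (its x) by 120 mm (its y), 4 mm thick, on which the pliers lie at the start. Origin: centre of its underside.
- clip_ears (a point): Midway between the ears of the open steel clip, 108 mm above the table, 56 mm from the flask's upright axis; +x points level to that axis, z up. Ears: smooth upright plates 4 mm thick, 20 mm long (x), 28 mm high, at y = +9 and -9 mm: 22 mm over their outer faces when open, 15 mm when shut. A thin tongue bridges them on top. The ring behind them is 43 mm in outer radius.
- clip_arm (a joint): Closing of the clip: the half ring with the ear at -y is hinged behind the flask; 0 open, 0.072 rad (7 mm at the ears) shut. The push needed at the ears rises to 5 N (about 10 to 13 N on the handles), then drops suddenly: past about 0.054 the tongue snaps it to 0.072, where it stays. Short of that it springs open. Over 10 N of a jaw on an ear crushes it. The reading is noisy.
- flask: The flask with the open clip, fixed: a lidded glass pot, 72 mm across, on a white hot plate 120 mm square and 38 mm high; lid knob ends 137 mm above the table. Origin: underside centre, on the axis. The clip swivels about this axis (up to 0.4 rad either way from its middle) with about 1 N of friction at the ears, so it centres itself between the jaws.
- flask_b: The finished flask, same shape and size, its clip ears already together. Leave alone. Origin: underside centre.
- beaker: Bystander: glass beaker, 70 mm across, 90 mm high. Origin: underside centre.
- stopper: Bystander: rubber stopper, 30 mm across, 26 mm high. Origin: underside centre.
- dish: Bystander: shallow glass dish, 80 mm across, 16 mm high. Origin: underside centre.
- conical: Bystander: conical flask, 84 mm across, 120 mm high. Origin: underside centre.
- wash: Bystander: plastic bottle, 66 mm across, 160 mm high. Origin: underside centre.
- beaker_big: Bystander: large beaker, 96 mm across, 125 mm high. Origin: underside centre.
- reagent: Bystander: amber jar, 56 mm across, 110 mm high. Origin: underside centre.
- weight: Bystander: brass weight, 28 mm across, 30 mm high. Origin: underside centre.
Things that resemble listed ones, but are neither listed nor needed, are in the scene too. What is shaped like the pliers but yellow is not meant.

How it is judged:
By the outcome, as a careful person would: the job done as asked, in the order asked, and still so for the second after the job is handed in, with the robot touching nothing.
It also fails if it takes over 51 s, if anything falls off the work surface, if the arm or the gripper's body presses on something with over 40 N, if the wrist force passes 120 N, or if a joint passes its speed limit or range.

ROBOT

A 6-joint arm with a two-finger parallel gripper is mounted at the origin on the work surface. World frame = base frame: x ahead of the robot, y to its left, z up, the work surface at z = 0. Lengths are in m, angles in degrees, forces in N, time in s.
With the tool pointing down it reaches from about 0.3 to 0.75 m from the base axis. Payload 8.5 kg.
Tool frame: the origin (TCP) lies on the centre line of the jaws, within the pads' length; the fingertips stand 17 mm ahead of it and the grasp point (between the pads) lies 2 mm behind it (env.tip_extent is the distance from the TCP to the fingertips, in m); z points along the fingers, y is the direction in which the jaws open and shut (so a half turn about z gives the same grasp; the last joint's range is limited). The gripper opens to 85 mm and grips with 20 to 120 N. Pads are 22 mm wide; open, the fingers measure 114 mm over their backs; the gripper's body (76 mm by 85 mm) begins 54 mm behind the grasp point. The pads swing forward as they close: fully open they stand 13 mm farther back than shut.
Start: joints at [53.497, 21.807, 74.336, -0, 83.858, -12.336], TCP at [0.225, 0.502, 0.248] pointing down, gripper open.
Joint ranges: [-178.18, 178.18], [-50.72, 133.34], [12.68, 142.11], [-81.47, 261.47], [9.98, 163.14], [-165.26, 165.26]. Speed limits (degrees/s): [136.94, 136.94, 180, 180, 180, 180].

INTERFACE

Orientations are given as a 3x3 rotation matrix whose columns are the frame's x, y, z axes.
In Python, from rig import telemetry, get_image, camera_params, close_job, env gives the robot as it stands.
- The arm moves only by the tool apply_moves, never from a script. Its argument "motion" is a list of rows, each an object of numbers: "tx", "ty", "tz": the shift along the tool's x, y, z in cm; "turn": the turn about the tool's z in degrees; "jaw": the gripper's target within -1 to 1 (fully open at 1, half-way at 0, shut at -1). In form: [{"tx": .., "ty": .., "tz": .., "turn": .., "jaw": ..}, ...]. A call has 1 to 5 rows; each row is the pose to reach, as a shift and turn from the pose measured when the call began, along the tool's axes at that moment; what a row does not reach only later rows make up. A row lasts 1/12 s, in which the tool goes at most 41.7 mm and 7.16 degrees, less where a joint would pass 70% of its speed; a pose out of reach is approached as far as the arm can. A call with a gripper value outside its range is refused whole. The fingers move at their own pace and stop on an object; "squeeze" is the grip in N (left out, the last holds). Time passes only in rows, so rows that repeat a pose let the fingers close. It gives the time, the measured TCP pose, the force and the opening at its end, in the units of the state.
- telemetry.observe(): the state, without advancing time (a new reading comes with each control period).
- get_image(name): name is "scene" or "top"; returns (picture, depth): 400x640x3 uint8, red, green, blue; 400x640 float32, m along the optical axis (not along the pixel's ray), 0 where there is no reading.
- camera_params(name): a dict with "fx", "fy", "cx", "cy" (pixels), "rvec" (rotation vector, rad) and "tvec" (3), from world to camera coordinates, as OpenCV has them. Camera axes: x right, y down, z forward; pixel columns grow to the right and rows downward; lengths in m; the calibration is good to about 2 mm. A picture is of the moment at which its call begins. camera_params takes no time and is no camera call.
- close_job(): hands the job in, once; it reports no verdict.
The state is a dict: "time_s": time; "q": joint angles; "qvel": joint speeds; "joint_efforts": joint torques, N m; "position": TCP position; "tool_rot": TCP orientation; "ft_force": force on the tool from outside, world axes, zero at the start; "wrist_torque": the same for the moment, N m; "grip_width": finger opening in m.
Only numpy, scipy, OpenCV 4.12 (cv2) and the standard library are available. Lean on these libraries where they do the work, as an engineer would, in place of code of your own. Each camera call takes 0.05 s, during which the arm holds its last target. There are 200 camera calls.

## Working session

There is one attempt and no reset: what is moved stays moved. The work goes in short steps, Python scripts to look and compute and a tool call to move; the robot and the scene stay as the last step left them, time stands still between calls to the robot, and variables do not carry over. Pictures are saved under pics/ and viewed, about 8 in all and at most 12, crops included, and the job is handed in when it is done.

Besides the shell and the picture viewer there is one more tool, called after "Emit:" as a command line: name --argument value ..., lists and objects as JSON in quotes. apply_moves: Moves the arm, as the interface text tells. Its arguments: {"type":"object","properties":{"motion":{"type":"array"},"squeeze":{"type":"number"}},"required":["motion"]}

```bash
mkdir -p pics; ls; cat > h.py <<'E'
import numpy as np, cv2
from rig import telemetry, get_image, camera_params, close_job, env
def cam(n):
    p=camera_params(n); R=cv2.Rodrigues(np.array(p["rvec"],float))[0]; return p,R,np.array(p["tvec"],float).ravel()
def ray(n,u,v,z):
    p,R,t=cam(n); d=R.T@np.array([(u-p["cx"])/p["fx"],(v-p["cy"])/p["fy"],1]); c=-R.T@t
    return c+d*(z-c[2])/d[2]
def proj(n,X):
    p,R,t=cam(n); q=R@np.array(X,float)+t; return p["fx"]*q[0]/q[2]+p["cx"],p["fy"]*q[1]/q[2]+p["cy"]
def cloud(n,D):
    p,R,t=cam(n); v,u=np.mgrid[:400,:640]; P=np.stack([(u-p["cx"])/p["fx"]*D,(v-p["cy"])/p["fy"]*D,D],-1)
    W=(P-t)@R; W[D==0]=np.nan; return W
E
python3 - <<'E'
from h import *
for n in("scene","top"):
    I,D=get_image(n); np.savez(f"{n}0.npz",I=I,D=D); cv2.imwrite(f"pics/{n}0.png",I[:,:,::-1])
    p,R,t=cam(n); print(n,p["fx"],-R.T@t,R[2])
print(telemetry.observe())
E
```

```text
pics
scene 463.3973156721307 [ 1.44161062 -0.49646783  0.75179447] [-0.74870348  0.39490705 -0.53243921]
top 373.3892028788346 [0.35041323 0.00507532 1.06010447] [ 0.18410382 -0.0145424  -0.98279922]
{'time_s': 0.1, 'q': array([ 5.34969509e+01,  2.18351512e+01,  7.43806680e+01, -2.74373894e-04,
        8.38581846e+01, -1.23338916e+01]), 'qvel': array([ 0.08479327, -0.05540817, -0.13501221, -0.04446579,  0.11642241,
       -0.07964547]), 'joint_efforts': array([ 3.94443501e-03, -4.49222875e+01, -2.31657940e+01, -1.08603695e-04,
        3.65739041e-03, -4.60348474e-05]), 'position': array([0.2250195 , 0.50158426, 0.24779054]), 'tool_rot': array([[-9.12340754e-01,  4.09431024e-01, -7.64507207e-04],
       [ 4.09431648e-01,  9.12340201e-01, -1.04106111e-03],
       [ 2.71247943e-04, -1.26281592e-03, -9.99999166e-01]]), 'ft_force': array([ 0.354597  ,  0.02209191, -0.26435515]), 'wrist_torque': array([ 0.01508689,  0.07982028, -0.03097262]), 'grip_width': 0.08539966452212112}
```

View pics/top0.png

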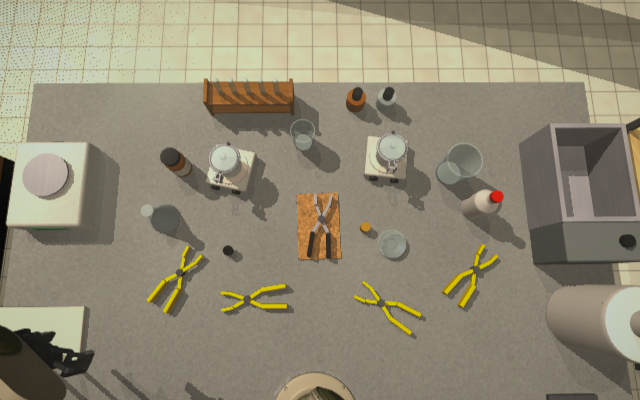

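View pics/scene0.png

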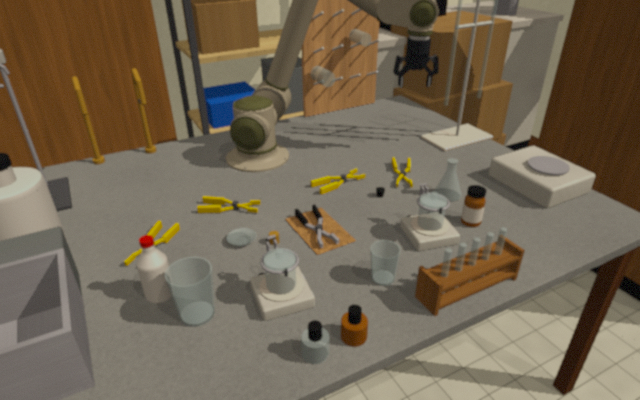

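The top view shows the black-handled pliers on the mat at about (321,225), with yellow lookalikes at (178,278), (250,299), (386,306) and (472,273). The two flask candidates are at (225,160) and (391,150). I'll make one close composite to tell the flasks apart and check the pliers.

```bash
python3 - <<'E'
from h import *
T=np.load("top0.npz");S=np.load("scene0.npz")
def crop(I,u,v,w=33,h=36,s=6): return cv2.resize(I[v-h:v+h,u-w:u+w,::-1],None,fx=s*0.66,fy=s*0.66,interpolation=cv2.INTER_CUBIC)
a=np.hstack([crop(T["I"],228,168),crop(T["I"],388,158),crop(T["I"],320,226)])
b=np.hstack([crop(S["I"],432,205),crop(S["I"],282,270),crop(S["I"],320,228)])
cv2.imwrite("pics/c1.png",np.vstack([a,b]))
print(a.shape)
for n,Z in(("top",T),("scene",S)):
    W=cloud(n,Z["D"]); 
    # knobs / plates
    for nm,bx in (("A",(205,190,140,200)),("B",(365,410,130,185)),) if n=="top" else ():
        u0,u1,v0,v1=(205,255,140,195) if nm=="A" else bx
        w=W[v0:v1,u0:u1].reshape(-1,3); 
        m=(w[:,2]>.03)&(w[:,2]<.044); c=cv2.minAreaRect((w[m][:,:2]*1000).astype(np.float32)); print(nm,"plate",c, np.nanmax(w[:,2]))
        k=w[:,2]>.118; print("top pts",w[k].mean(0),k.sum())
# pliers masks
I=T["I"];W=cloud("top",T["D"]); 
hsv=cv2.cvtColor(I,cv2.COLOR_RGB2HSV)
reg=np.zeros((400,640),bool);reg[188:265,292:346]=1
mat=reg&(hsv[...,1]>90)&(hsv[...,2]>80)
ys,xs=np.nonzero(mat); P=np.array([ray("top",u,v,.004) for u,v in zip(xs,ys)])
print("mat",cv2.minAreaRect((P[:,:2]*1000).astype(np.float32)))
dk=reg&(hsv[...,2]<50); n,l,st,ce=cv2.connectedComponentsWithStats(dk.astype(np.uint8))
for i in range(1,n):
    if st[i,4]>15: print(st[i],ce[i],ray("top",*ce[i],.028), cv2.minAreaRect(np.argwhere(l==i)[:,::-1].astype(np.float32)))
E
```

```text
(285, 783, 3)
A plate ((668.721923828125, 234.58258056640625), (118.0732421875, 126.17448425292969), 77.3905258178711) 0.14002061949741437
top pts [0.66535973 0.23543124 0.12252831] 301
B plate ((696.896240234375, -212.5377197265625), (119.14289093017578, 126.22547149658203), 82.98246002197266) 0.14250848773062536
top pts [ 0.69196274 -0.21220054  0.12254651] 321
mat ((506.280029296875, -14.56911849975586), (191.90318298339844, 120.64300537109375), 1.768168568611145)
[307 233   7  24  57] [310.07017544 245.01754386] [0.4477164  0.00828238 0.028     ] ((310.124267578125, 244.4421844482422), (2.9651150703430176, 23.188722610473633), 8.746162414550781)
[327 248   3  10  17] [327.94117647 253.58823529] [ 0.42366688 -0.04077069  0.028     ] ((328.0, 252.5), (9.0, 2.0), 90.0)
```

View pics/c1.png

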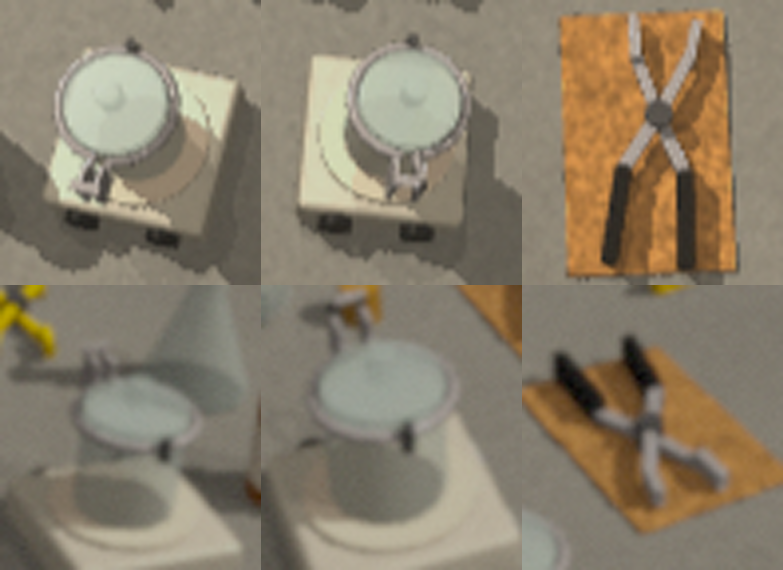

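Flask B, at (391,150) in the top image, has its ears clearly apart (about 16 mm) and is the one to close. Flask A's ears, at (225,160), converge. The pliers are the black-handled pair on the mat. Next I'll refine the pliers and ear poses.

```bash
python3 - <<'E'
from h import *
print("tip",env.tip_extent,[a for a in dir(env) if a[0]!='_'])
T=np.load("top0.npz");I=T["I"];W=cloud("top",T["D"]);hsv=cv2.cvtColor(I,cv2.COLOR_RGB2HSV)
# bright/dark sleeve: dark and high
z=W[...,2]
reg=np.zeros((400,640),bool);reg[188:265,292:346]=1
high=reg&(z>.016)&(z<.045)
print("heights",np.nanpercentile(z[high],[10,50,90]))
dk=reg&(hsv[...,2]<62)&high
n,l,st,ce=cv2.connectedComponentsWithStats(dk.astype(np.uint8))
for i in range(1,n):
    if st[i,4]>15:
        v,u=np.nonzero(l==i); P=np.array([ray("top",a,b,.028)[:2] for a,b in zip(u,v)])
        f=cv2.fitLine(P.astype(np.float32),cv2.DIST_L2,0,.01,.01).ravel(); s=(P-f[2:])@f[:2]
        print(st[i],P.mean(0),np.degrees(np.arctan2(f[1],f[0])),np.ptp(s), f[2:]+f[:2]*s.min(), f[2:]+f[:2]*s.max())
v,u=np.nonzero(high); 
cv2.imwrite("pics/d.png",np.hstack([cv2.resize((m*255).astype(np.uint8)[185:268,290:348],None,fx=4,fy=4) for m in(high,dk)]))
# pivot: circle grey-dark near (321,218)
print(hsv[212:226,314:330,2])
# ears
w=W[158:176,378:404]
print((z[158:178,380:404]*1000).round().astype(int))
print(I[158:178,380:404].mean(-1).astype(int))
E
```

```text
tip 0.017 ['MotionError', 'tip_extent']
heights [0.01948104 0.02675578 0.03062062]
[307 232   7  24  91] [0.4505546  0.00729283] -8.788979 0.06500291676098247 [0.41957966 0.0120819 ] [0.4838193  0.00214973]
[326 234   5  24  84] [ 0.44729939 -0.040908  ] 1.6418594 0.06385895285320389 [ 0.41424786 -0.04185538] [ 0.47808059 -0.04002569]
[[187 179 174 170 176 172 146 118 133 177 177 171 157 160 161 133]
 [191 199 199 143 180 175 167 108 149 179 176 176 149 166 127 114]
 [199 212 214 190 173 176 168  97 172 177 172 152 171 162 114 121]
 [204 203 201 198 170 148 119  92 128 151 176 158 174 128 113 123]
 [203 192 185 186 147 104  87  88  91 107 135 171 139 116 124 129]
 [185 186 182 175 120  88  89  88  88  89 101 163 117 119 125 127]
 [180 196 191 175  97  87  87  91  89  88  93 117 112 114 125 120]
 [188 203 193 176  78  90  90  90  90  90  84 103 118 122 124 123]
 [192 200 193 169 120  89  90  89  88  89  77 108 115 116 117 128]
 [187 194 191 168 159 110  76  76  74  82  96 102 103 104 108 126]
 [176 181 184 174 170 156 146  73  85  98 108  99  95 100 110 126]
 [176 182 181 174 172 168 
[... 11978 characters left out ...]
7 124
  124 122 124 122 123 122]
 [161 168 134 139 150 160 139 111 151 141 124 120 107  75  92 120 123 124
  123 124 124 123 123 125]
 [184 181 162 161 163 130 130 122 131 129 122 120 116 110 115 121 123 124
  124 125 122 121 123 123]
 [171 171 173 178 179 165 167 167 168 167 167 164 122 121 122 122 123 123
  124 122 123 122 123 124]
 [143 146 150 156 160 161 162 165 170 171 173 175 162 160 123 122 123 124
  124 123 122 122 122 124]
 [104 106 111 114 118 126 131 135 142 144 148 153 157 156 140 121 121 120
  122 123 123 123 122 123]
 [ 85  85  86  87  90  97  97  99 101 104 108 113 114 122 126 119 114 117
  118 119 120 121 120 121]]<stdin>:22: RuntimeWarning: invalid value encountered in cast
```

View pics/d.png

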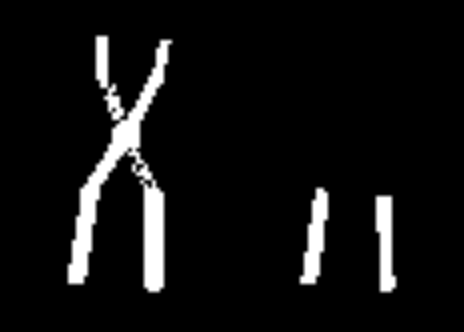

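```bash
python3 - <<'E'
from h import *
T=np.load("top0.npz");I=T["I"];W=cloud("top",T["D"]);z=W[...,2]
v=I.max(-1); m=np.zeros_like(v,bool); m[212:226,314:330]=(v[212:226,314:330]<93)&(z[212:226,314:330]>.022); ys,xs=np.nonzero(m)
print("pivot px",xs.mean(),ys.mean(),ray("top",xs.mean(),ys.mean(),.03), "from handles", np.array([.449,-.0168]))
E=[]
for c0,c1 in((387,391),(394,398)):
    sub=W[160:172,c0:c1].reshape(-1,3); k=(sub[:,2]>.118)&(sub[:,2]<.1275); p=sub[k]; vv,uu=np.nonzero((z[160:172,c0:c1]>.118)&(z[160:172,c0:c1]<.1275))
    Q=np.array([ray("top",a+c0,b+160,.122) for a,b in zip(uu,vv)]); E.append(Q.mean(0)); print("ear",k.sum(),p.mean(0),Q.mean(0),np.ptp(Q[:,0]))
    for r in sorted(set(vv)): print(r+160,uu[vv==r]+c0,end=' ')
    print()
k=(z[155:178,380:404]>.1278)&(z[155:178,380:404]<.137); k[:8]=0; s=W[155:178,380:404][k]; print("tongue",s.mean(0),k.sum())
# lid/ring center: disc at z ~.115-.125, and knob
w=W[125:180,365:412].reshape(-1,3); kn=w[w[:,2]>.132]; kn=kn[kn[:,0]>.66]; print("knob",kn.mean(0),len(kn))
kk=(w[:,2]>.104)&(w[:,2]<.128)&(w[:,0]>.655); print("ring circle",cv2.minEnclosingCircle((w[kk][:,:2]*1000).astype(np.float32)), w[kk].mean(0))
S=np.load("scene0.npz"); Ws=cloud("scene",S["D"]); w=Ws[240:310,250:315].reshape(-1,3);kn=w[w[:,2]>.132];kn=kn[kn[:,0]>.66];print("knob scene",kn.mean(0),len(kn))
q=(w[:,2]>.106)&(w[:,2]<.125)&(w[:,0]<.655); print("ears scene",w[q].mean(0),q.sum(),np.ptp(w[q],0))
E
```

```text
pivot px 321.06666666666666 218.5 [ 0.52143508 -0.02298888  0.03      ] from handles [ 0.449  -0.0168]
ear 13 [ 0.64653845 -0.1988334   0.12213221] [ 0.64658392 -0.19886294  0.122     ] 0.019124337474597408
162 [388 389] 163 [388 389] 164 [388 389] 165 [388 389] 166 [388] 167 [388] 168 [388] 169 [388 389] 
ear 10 [ 0.64480054 -0.21743811  0.12345498] [ 0.64525072 -0.21778499  0.122     ] 0.016389942574521976
163 [395 396] 164 [395 396] 165 [395 396] 166 [396] 168 [396] 169 [395 396] 
tongue [ 0.63856904 -0.20609709  0.13095444] 20
knob [ 0.70048018 -0.21236979  0.13714579] 36
ring circle ((700.3355102539062, -209.31004333496094), 46.62389373779297) [ 0.69865199 -0.21157465  0.11584831]
knob scene [ 0.70335876 -0.21225375  0.13495254] 40
ears scene [ 0.6467056  -0.20883158  0.11654476] 42 [0.01726493 0.02262179 0.01873857]
```

Ears midpoint is about (0.6455, -0.208), 55 mm from the axis with 19 mm between ear centres, so this clip is open. The heading is about -4°. The pliers' handles point is about (0.449, -0.017), also heading about -4°, so I can start moving.

Emit:
apply_moves --motion '[{"tx":-4.1,"ty":-3.7,"tz":0,"turn":-5,"jaw":1},{"tx":-8.2,"ty":-7.4,"tz":0,"turn":-10,"jaw":1},{"tx":-12,"ty":-11,"tz":0,"turn":-15,"jaw":1},{"tx":-16,"ty":-14.7,"tz":0,"turn":-20,"jaw":1},{"tx":-20,"ty":-18.3,"tz":0,"turn":-20,"jaw":1}]' --squeeze 20

```text
time_s: 0.52
position: [0.3076, 0.3087, 0.2477]
tool_rot: [[-0.998, 0.067, -0.001], [0.067, 0.998, -0.001], [0.001, -0.001, -1.0]]
ft_force: [1.3, 0.7, 0.4]
grip_width: 0.0854
```

```bash
cat >> h.py <<'E'
def hd(R): return np.degrees(np.arctan2(R[1,0],R[0,0]))
def go(x,y,z,head):
    s=telemetry.observe(); R=np.array(s["tool_rot"]); d=R.T@(np.array([x,y,z])-s["position"])*100
    t=-((head-hd(R)+180)%360-180)
    print("t",round(s["time_s"],2),"pos",s["position"].round(4),"head",hd(R).round(2),"w",round(s["grip_width"]*1000,2),"F",s["ft_force"].round(2),"q6",s["q"][5].round(1))
    print("shift",d.round(2),"turn",round(t,2))
E
python3 -c "
from h import *
go(.449,-.0168,.12,175.8)"
```

```text
t 0.52 pos [0.3076 0.3087 0.2477] head 176.14 w 85.38 F [1.34 0.73 0.37] q6 -56.7
shift [-16.32 -31.5   12.8 ] turn 0.34
```

Emit:
apply_moves --motion '[{"tx":-1.8,"ty":-3.5,"tz":0,"turn":0.3,"jaw":1},{"tx":-3.6,"ty":-7,"tz":0.5,"turn":0.3,"jaw":1},{"tx":-5.4,"ty":-10.4,"tz":1.5,"turn":0.3,"jaw":1},{"tx":-7.2,"ty":-13.8,"tz":2.5,"turn":0.3,"jaw":1},{"tx":-9,"ty":-17.3,"tz":3.5,"turn":0.3,"jaw":1}]'

```text
time_s: 0.93
position: [0.3858, 0.1282, 0.2125]
tool_rot: [[-0.997, 0.072, -0.001], [0.072, 0.997, -0.001], [0.001, -0.001, -1.0]]
ft_force: [1.0, 1.0, -0.5]
grip_width: 0.0853
```

```bash
python3 -c "
from h import *
go(.449,-.0168,.12,175.8)"
```

```text
t 0.93 pos [0.3858 0.1282 0.2125] head 175.84 w 85.33 F [ 0.97  1.01 -0.5 ] q6 -84.2
shift [ -7.36 -13.99   9.26] turn 0.04
```

Emit:
apply_moves --motion '[{"tx":-1.6,"ty":-3.1,"tz":1.5,"turn":0,"jaw":1},{"tx":-3.2,"ty":-6.2,"tz":3,"turn":0,"jaw":1},{"tx":-5,"ty":-9.6,"tz":4.5,"turn":0,"jaw":1},{"tx":-6.6,"ty":-12.5,"tz":6.5,"turn":0,"jaw":1},{"tx":-7.4,"ty":-14,"tz":9.3,"turn":0,"jaw":1}]'

```text
time_s: 1.35
position: [0.4515, -0.0204, 0.1196]
tool_rot: [[-0.997, 0.075, 0.003], [0.075, 0.997, -0.003], [-0.003, -0.003, -1.0]]
ft_force: [1.2, -0.2, -0.4]
grip_width: 0.0856
```

```bash
python3 - <<'E'
from h import *
go(.449,-.0168,.027,175.8)
for n in("scene",):
    I,D=get_image(n); cv2.imwrite("pics/s1.png",cv2.resize(I[130:260,240:420,::-1],None,fx=4,fy=4,interpolation=cv2.INTER_CUBIC))
E
```

```text
t 1.35 pos [ 0.4515 -0.0204  0.1196] head 175.7 w 85.62 F [ 1.22 -0.23 -0.4 ] q6 -103.2
shift [0.31 0.37 9.26] turn -0.1
```

View pics/s1.png

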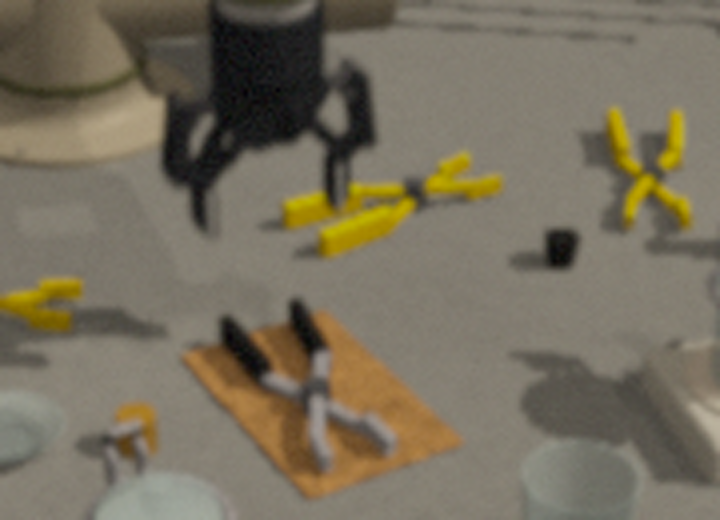

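Emit:
apply_moves --motion '[{"tx":0.3,"ty":0.35,"tz":2.5,"turn":0,"jaw":1},{"tx":0.3,"ty":0.35,"tz":5,"turn":0,"jaw":1},{"tx":0.3,"ty":0.35,"tz":7.5,"turn":0,"jaw":1},{"tx":0.3,"ty":0.35,"tz":9.3,"turn":0,"jaw":1},{"tx":0.3,"ty":0.35,"tz":9.5,"turn":0,"jaw":0.8}]'

```text
time_s: 1.82
position: [0.4451, -0.0165, 0.0172]
tool_rot: [[-0.997, 0.076, -0.011], [0.076, 0.997, 0.001], [0.011, 0.0, -1.0]]
ft_force: [-1.1, 0.8, 0.1]
grip_width: 0.0773
```

```bash
python3 - <<'E'
from h import *
go(.449,-.0168,.024,175.8)
I,D=get_image("scene"); a=cv2.resize(I[150:250,260:360,::-1],None,fx=4,fy=4,interpolation=cv2.INTER_CUBIC)
I,D=get_image("top"); b=cv2.resize(I[180:280,270:370,::-1],None,fx=4,fy=4,interpolation=cv2.INTER_CUBIC)
cv2.imwrite("pics/s2.png",np.hstack([a,b]))
E
```

```text
t 1.82 pos [ 0.4451 -0.0165  0.0172] head 175.63 w 77.3 F [-1.13  0.76  0.06] q6 -102.9
shift [-0.39  0.   -0.68] turn -0.17
```

View pics/s2.png

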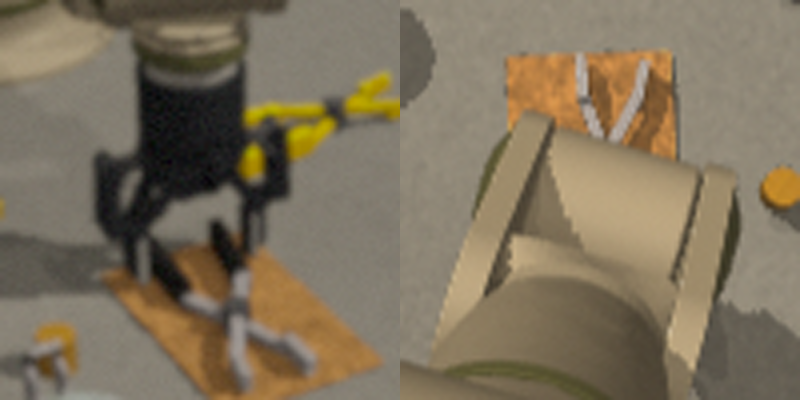

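Emit:
apply_moves --motion '[{"tx":-0.35,"ty":0,"tz":-0.5,"turn":-0.2,"jaw":0.7},{"tx":-0.35,"ty":0,"tz":-0.5,"turn":-0.2,"jaw":0.6},{"tx":-0.35,"ty":0,"tz":-0.5,"turn":-0.2,"jaw":0.5},{"tx":-0.35,"ty":0,"tz":-0.5,"turn":-0.2,"jaw":0.42},{"tx":-0.35,"ty":0,"tz":-0.5,"turn":-0.2,"jaw":0.35}]'

```text
time_s: 2.33
position: [0.4507, -0.0173, 0.0261]
tool_rot: [[-0.997, 0.072, -0.004], [0.072, 0.997, -0.001], [0.003, -0.001, -1.0]]
ft_force: [-1.9, 0.5, 15.9]
grip_width: 0.0579
```

```bash
python3 - <<'E'
from h import *
go(.449,-.0168,.022,175.8)
E
```

```text
t 2.33 pos [ 0.4507 -0.0173  0.0261] head 175.86 w 57.92 F [-1.92  0.53 15.87] q6 -103.0
shift [0.17 0.04 0.41] turn 0.06
```

Emit:
apply_moves --motion '[{"tx":0,"ty":0,"tz":-0.1,"turn":0,"jaw":0.34},{"tx":0,"ty":0,"tz":-0.1,"turn":0,"jaw":0.34}]'

```text
time_s: 2.5
position: [0.451, -0.0174, 0.0279]
tool_rot: [[-0.997, 0.072, -0.002], [0.072, 0.997, -0.002], [0.002, -0.002, -1.0]]
ft_force: [0.3, -0.6, -1.9]
grip_width: 0.0573
```

```bash
python3 - <<'E'
from h import *
go(.449,-.0168,.022,175.8)
E
```

```text
t 2.5 pos [ 0.451  -0.0174  0.0279] head 175.86 w 57.34 F [ 0.34 -0.6  -1.88] q6 -103.0
shift [0.2  0.04 0.59] turn 0.06
```

Emit:
apply_moves --motion '[{"tx":0,"ty":0,"tz":-0.5,"turn":0,"jaw":0.33},{"tx":0,"ty":0,"tz":-1.5,"turn":0,"jaw":0.33},{"tx":0,"ty":0,"tz":-3,"turn":0,"jaw":0.33},{"tx":0,"ty":0,"tz":-5,"turn":0,"jaw":0.33},{"tx":0,"ty":0,"tz":-7,"turn":0,"jaw":0.33}]'

```text
time_s: 2.92
position: [0.4507, -0.0171, 0.0987]
tool_rot: [[-0.997, 0.072, -0.003], [0.072, 0.997, -0.001], [0.003, -0.001, -1.0]]
ft_force: [0.4, 0.5, -0.8]
grip_width: 0.0568
```

```bash
python3 - <<'E'
from h import *
go(.449,-.0168,.12,175.8)
I,D=get_image("scene"); np.savez("s3.npz",I=I,D=D);a=cv2.resize(I[130:230,260:360,::-1],None,fx=4,fy=4,interpolation=cv2.INTER_CUBIC)
I,D=get_image("top"); np.savez("t3.npz",I=I,D=D);b=cv2.resize(I[170:270,270:370,::-1],None,fx=4,fy=4,interpolation=cv2.INTER_CUBIC)
cv2.imwrite("pics/s3.png",np.hstack([a,b]))
E
```

```text
t 2.92 pos [ 0.4507 -0.0171  0.0987] head 175.86 w 56.75 F [ 0.4   0.49 -0.77] q6 -103.0
shift [ 0.18  0.02 -2.13] turn 0.06
```

View pics/s3.png

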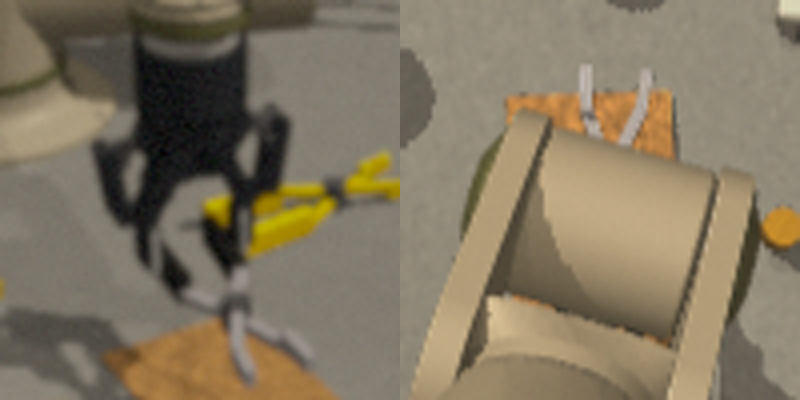

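The pliers are lifted and held. Jaws show in the top view at about (316,187) and (332,187). I'll measure their level and position next.

```bash
cat >> h.py <<'E'
def jaws(n,D,I,box,zmin,zmax,sat=60,split=None):
    u0,u1,v0,v1=box; W=cloud(n,D)[v0:v1,u0:u1]; h=cv2.cvtColor(I,cv2.COLOR_RGB2HSV)[v0:v1,u0:u1]
    m=(W[...,2]>zmin)&(W[...,2]<zmax)&(h[...,1]<sat); k,l,st,ce=cv2.connectedComponentsWithStats(m.astype(np.uint8),connectivity=8)
    for i in range(1,k):
        if st[i,4]<12: continue
        P=W[l==i]; o=P[:,0].argsort(); t=P[o[-8:]]; b=P[o[:8]]
        print(n,st[i],"mean",P.mean(0).round(4),"front",t.mean(0).round(4),"xmax",P[:,0].max().round(4),"back",b.mean(0).round(4))
E
python3 - <<'E'
from h import *
T=np.load("t3.npz");jaws("top",T["D"],T["I"],(305,345,182,206),.06,.13)
S=np.load("s3.npz");jaws("scene",S["D"],S["I"],(300,345,190,232),.06,.13)
E
```

```text
top [10  4  5 18 51] mean [ 0.5759 -0.01    0.0938] front [ 0.5959 -0.0088  0.0955] xmax 0.5988 back [ 0.5556 -0.0141  0.0901]
top [20  5  8 19 53] mean [ 0.5701 -0.0434  0.097 ] front [ 0.5926 -0.0489  0.0969] xmax 0.5957 back [ 0.5485 -0.035   0.0973]
scene [  0   0  39  36 378] mean [ 0.519  -0.0225  0.0901] front [ 0.5976 -0.0061  0.0848] xmax 0.5995 back [ 0.4381 -0.001   0.0857]
```

Emit:
apply_moves --motion '[{"tx":-0.2,"ty":-1.5,"tz":-0.6,"turn":0,"jaw":0.33},{"tx":-0.6,"ty":-4.5,"tz":-1.2,"turn":0,"jaw":0.33},{"tx":-1.1,"ty":-8,"tz":-1.8,"turn":0,"jaw":0.33},{"tx":-1.6,"ty":-11.5,"tz":-2.1,"turn":0,"jaw":0.33},{"tx":-2,"ty":-14.5,"tz":-2.1,"turn":0,"jaw":0.33}]'

```text
time_s: 3.43
position: [0.4616, -0.1656, 0.1218]
tool_rot: [[-0.997, 0.072, 0.003], [0.072, 0.997, -0.003], [-0.003, -0.003, -1.0]]
ft_force: [-0.3, -0.5, -1.9]
grip_width: 0.057
```

```bash
python3 - <<'E'
from h import *
go(.462,-.1945,.12,175.9)
E
```

```text
t 3.43 pos [ 0.4616 -0.1656  0.1218] head 175.85 w 57.02 F [-0.25 -0.53 -1.89] q6 -119.4
shift [-0.25 -2.88  0.19] turn -0.05
```

Emit:
apply_moves --motion '[{"tx":-0.1,"ty":-1.5,"tz":0.2,"turn":0,"jaw":0.33},{"tx":-0.25,"ty":-2.7,"tz":0.2,"turn":0,"jaw":0.33},{"tx":-0.25,"ty":-2.9,"tz":0.2,"turn":0,"jaw":0.33},{"tx":-0.25,"ty":-2.9,"tz":0.2,"turn":0,"jaw":0.33}]'

```text
time_s: 3.77
position: [0.4616, -0.1944, 0.1194]
tool_rot: [[-0.997, 0.073, 0.002], [0.073, 0.997, -0.003], [-0.002, -0.002, -1.0]]
ft_force: [-0.2, -0.4, -1.2]
grip_width: 0.0566
```

```bash
python3 - <<'E'
from h import *
go(.509,-.198,.12,175.9)
I,D=get_image("top"); np.savez("t4.npz",I=I,D=D)
jaws("top",D,I,(375,410,170,200),.09,.15,200)
b=cv2.resize(I[135:210,350:430,::-1],None,fx=5,fy=5,interpolation=cv2.INTER_CUBIC)
I,D=get_image("scene"); np.savez("s4.npz",I=I,D=D)
a=cv2.resize(I[210:285,240:320,::-1],None,fx=5,fy=5,interpolation=cv2.INTER_CUBIC)
cv2.imwrite("pics/s4.png",np.hstack([b,a]))
E
```

```text
t 3.77 pos [ 0.4616 -0.1944  0.1194] head 175.82 w 56.63 F [-0.17 -0.4  -1.19] q6 -122.2
shift [-4.75 -0.01 -0.05] turn -0.08
top [ 6 11  6 19 69] mean [ 0.5845 -0.186   0.1074] front [ 0.6053 -0.1841  0.1085] xmax 0.6071 back [ 0.5644 -0.1895  0.1042]
top [21 12  5  7 23] mean [ 0.5971 -0.2244  0.1089] front [ 0.6019 -0.2259  0.1089] xmax 0.6043 back [ 0.5922 -0.2232  0.1084]
```

View pics/s4.png

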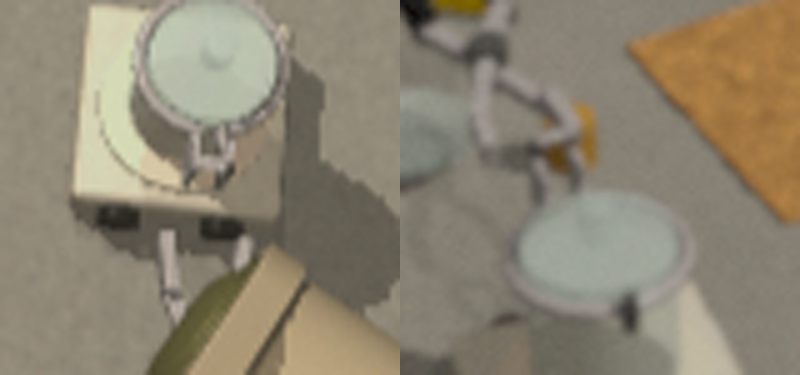

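Jaws and ears are laterally aligned: the jaw midline extrapolates to y = -0.208 at the ears. But the jaw tops read z = 0.109, about 5 mm lower than planned, so I'll check that with the scene view.

```bash
python3 - <<'E'
from h import *
S=np.load("s4.npz"); W=cloud("scene",S["D"]); 
for (u,v) in((338,241),(258,238),(257,235),(274,236),(269,230),(256,227),(257,219)):
    if u<330: print((u,v),np.nanmedian(W[v-1:v+2,u-1:u+2].reshape(-1,3),0).round(4))
m=(W[...,2]>.085)&(W[...,2]<.135)&(W[...,0]>.5)&(W[...,0]<.625)&(abs(W[...,1]+.2)<.05)
P=W[m]
for a in np.arange(.5,.62,.012):
    q=P[(P[:,0]>=a)&(P[:,0]<a+.012)]
    if len(q)>3: print(round(a,3),len(q),"z",np.percentile(q[:,2],[5,50,95]).round(4),"y",q[:,1].min().round(4),q[:,1].max().round(4))
E
```

```text
(258, 238) [ 0.6035 -0.2226  0.1076]
(257, 235) [ 0.5928 -0.2202  0.1091]
(274, 236) [ 0.6392 -0.196   0.1286]
(269, 230) [ 0.5823 -0.1859  0.1071]
(256, 227) [ 0.5632 -0.2111  0.1118]
(257, 219) [ 0.541  -0.1993  0.1166]
0.5 35 z [0.1002 0.1059 0.1145] y -0.2171 -0.1702
0.512 29 z [0.0991 0.1062 0.1152] y -0.212 -0.1789
0.524 21 z [0.0972 0.1161 0.1176] y -0.2076 -0.1886
0.536 50 z [0.1026 0.1122 0.1176] y -0.2073 -0.1884
0.548 29 z [0.097  0.1036 0.1124] y -0.212 -0.1868
0.56 33 z [0.0981 0.1042 0.1123] y -0.2188 -0.1848
0.572 33 z [0.0972 0.1075 0.1115] y -0.2239 -0.1793
0.584 35 z [0.0984 0.1081 0.1113] y -0.2256 -0.1785
0.596 41 z [0.097  0.1065 0.1101] y -0.2279 -0.1784
```

Both views put jaw mid-height at about 0.103, so I'll raise 5 mm and advance.

Emit:
apply_moves --motion '[{"tx":-0.4,"ty":0,"tz":-0.3,"turn":0,"jaw":0.33},{"tx":-1,"ty":0,"tz":-0.5,"turn":0,"jaw":0.33},{"tx":-1.7,"ty":0,"tz":-0.5,"turn":0,"jaw":0.33},{"tx":-2.3,"ty":0,"tz":-0.5,"turn":0,"jaw":0.33},{"tx":-2.6,"ty":0,"tz":-0.5,"turn":0,"jaw":0.33}]'

```text
time_s: 4.28
position: [0.4888, -0.1952, 0.1248]
tool_rot: [[-0.997, 0.071, 0.003], [0.071, 0.997, -0.003], [-0.003, -0.003, -1.0]]
ft_force: [-0.3, -0.0, -2.3]
grip_width: 0.057
```

```bash
python3 - <<'E'
from h import *
go(.509,-.198,.1245,175.9)
E
```

```text
t 4.28 pos [ 0.4888 -0.1952  0.1248] head 175.95 w 57.02 F [-0.34 -0.   -2.26] q6 -120.6
shift [-2.03 -0.14  0.04] turn 0.05
```

Emit:
apply_moves --motion '[{"tx":-0.5,"ty":-0.1,"tz":0,"turn":0,"jaw":0.33},{"tx":-1,"ty":-0.1,"tz":0,"turn":0,"jaw":0.33},{"tx":-1.5,"ty":-0.1,"tz":0,"turn":0,"jaw":0.33},{"tx":-1.9,"ty":-0.1,"tz":0,"turn":0,"jaw":0.33},{"tx":-2.0,"ty":-0.1,"tz":0,"turn":0,"jaw":0.33}]'

```text
time_s: 4.7
position: [0.5093, -0.1977, 0.1248]
tool_rot: [[-0.998, 0.071, 0.003], [0.071, 0.998, -0.003], [-0.003, -0.003, -1.0]]
ft_force: [-1.0, -0.1, -2.1]
grip_width: 0.0567
```

```bash
python3 - <<'E'
from h import *
go(.509,-.198,.1245,175.9)
I,D=get_image("top"); np.savez("t5.npz",I=I,D=D)
b=cv2.resize(I[135:195,360:420,::-1],None,fx=6,fy=6,interpolation=cv2.INTER_CUBIC)
I,D=get_image("scene"); np.savez("s5.npz",I=I,D=D)
a=cv2.resize(I[215:275,250:310,::-1],None,fx=6,fy=6,interpolation=cv2.INTER_CUBIC)
cv2.imwrite("pics/s5.png",np.hstack([b,a]))
E
```

```text
t 4.7 pos [ 0.5093 -0.1977  0.1248] head 175.95 w 56.66 F [-0.96 -0.08 -2.15] q6 -119.5
shift [ 0.03 -0.04  0.03] turn 0.05
```

View pics/s5.png

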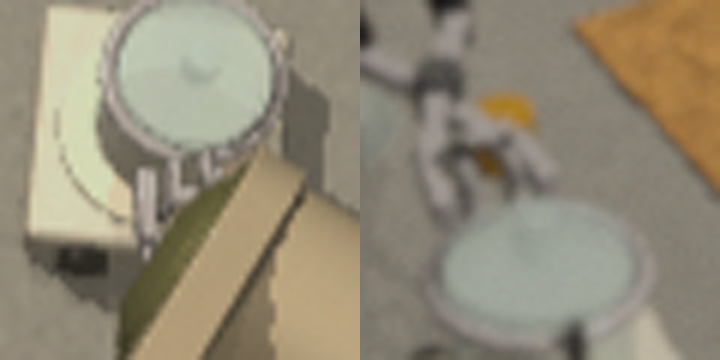

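The jaws now stand astride the ears in both views. Top view: left jaw at about (384,168), ears at (390,165) and (395,163). I'll check this numerically.

```bash
python3 - <<'E'
from h import *
T=np.load("t5.npz");W=cloud("top",T["D"])
z=np.nan_to_num(W[...,2]);print((z[156:176,380:402]*1000).round().astype(int).tolist())
for nm,c0,c1,lo,hi,r0,r1 in(("Ljaw",382,387,.105,.1185,160,178),("Lear",386,393,.1187,.127,158,170),("Rear",393,398,.1187,.127,158,168),("Rjaw",397,401,.105,.1185,157,166)):
    s=W[r0:r1,c0:c1].reshape(-1,3);s=s[(s[:,2]>lo)&(s[:,2]<hi)]
    if len(s): print(nm,len(s),s.mean(0).round(4),s.min(0).round(4),s.max(0).round(4))
E
```

```text
[[109, 111, 111, 113, 111, 113, 118, 119, 114, 118, 117, 118, 114, 115, 117, 119, 119, 117, 118, 117, 119, 111], [82, 112, 110, 110, 113, 109, 111, 115, 119, 121, 120, 119, 117, 119, 115, 118, 118, 118, 119, 117, 111, 112], [77, 81, 112, 113, 113, 111, 111, 112, 113, 114, 119, 119, 121, 116, 119, 115, 116, 114, 107, 113, 112, 114], [71, 80, 85, 109, 110, 112, 110, 112, 112, 111, 109, 110, 108, 113, 108, 111, 110, 112, 113, 110, 110, 111], [67, 73, 74, 80, 83, 108, 110, 112, 114, 111, 109, 105, 105, 112, 111, 112, 114, 113, 112, 114, 109, 36], [60, 66, 66, 74, 77, 83, 86, 108, 111, 111, 112, 93, 95, 112, 112, 110, 110, 110, 110, 36, 40, 42], [54, 61, 64, 68, 72, 74, 77, 76, 119, 123, 81, 79, 83, 112, 111, 111, 65, 39, 40, 40, 389, 391], [49, 52, 55, 115, 114, 116, 71, 107, 121, 127, 76, 73, 73, 112, 111, 124, 122, 41, 38, 376, 394, 405], [39, 47, 108, 114, 116, 118, 62, 113, 121, 123, 66, 66, 59, 59, 110, 123, 120, 383, 380, 397, 403, 407], [36, 40, 109, 114, 114, 112, 56, 109, 122, 123, 54, 54, 49, 94, 107, 378, 386, 387, 392, 401, 407, 408], [42, 43, 108, 116, 116, 116, 44, 110, 123
[... 685 characters left out ...]
8, 415, 416, 415, 413, 414, 415], [31, 39, 37, 117, 116, 116, 117, 38, 388, 393, 395, 395, 397, 400, 403, 419, 416, 414, 416, 415, 415, 413], [35, 35, 36, 115, 117, 117, 117, 386, 388, 394, 394, 399, 399, 405, 419, 417, 418, 0, 417, 415, 414, 416], [32, 35, 34, 109, 108, 110, 370, 387, 392, 394, 396, 398, 406, 406, 419, 420, 419, 416, 418, 417, 416, 413]]
Ljaw 52 [ 0.6382 -0.1882  0.114 ] [ 0.6174 -0.1958  0.1061] [ 0.6652 -0.1846  0.1185]
Lear 16 [ 0.6502 -0.2003  0.1222] [ 0.6356 -0.2095  0.1188] [ 0.6672 -0.1969  0.1266]
Rear 5 [ 0.6541 -0.2172  0.1217] [ 0.6492 -0.2195  0.1191] [ 0.6671 -0.2153  0.1236]
Rjaw 17 [ 0.6669 -0.2286  0.112 ] [ 0.6617 -0.2334  0.1075] [ 0.6726 -0.2237  0.1176]
```

Emit:
apply_moves --motion '[{"tx":0,"ty":0,"tz":0,"turn":0,"jaw":0.29},{"tx":0,"ty":0,"tz":-0.05,"turn":0,"jaw":0.25},{"tx":0,"ty":0,"tz":-0.1,"turn":0,"jaw":0.21},{"tx":0,"ty":0,"tz":-0.15,"turn":0,"jaw":0.17},{"tx":0,"ty":0,"tz":-0.2,"turn":0,"jaw":0.14}]'

```text
time_s: 5.22
position: [0.5087, -0.1976, 0.1269]
tool_rot: [[-0.997, 0.071, 0.003], [0.071, 0.997, -0.003], [-0.003, -0.003, -1.0]]
ft_force: [-0.1, -0.1, -0.9]
grip_width: 0.0484
```

```bash
cat >> h.py <<'E'
def look(tag):
    I,D=get_image("top");W=cloud("top",D);np.savez(f"t{tag}.npz",I=I,D=D)
    for nm,c0,c1,lo,hi,r0,r1 in(("Ljaw",382,387,.105,.1185,163,176),("Lear",386,393,.1187,.127,162,170),("Rear",393,398,.1187,.127,162,168)):
        s=W[r0:r1,c0:c1].reshape(-1,3);s=s[(s[:,2]>lo)&(s[:,2]<hi)]
        if len(s): print(nm,len(s),s.mean(0).round(4),s.min(0).round(4),s.max(0).round(4))
    return W
E
python3 - <<'E'
from h import *
go(.509,-.198,.1265,175.9)
W=look(6); z=np.nan_to_num(W[...,2]);print((z[160:172,382:398]*1000).round().astype(int).tolist())
E
```

```text
t 5.22 pos [ 0.5087 -0.1976  0.1269] head 175.95 w 48.43 F [-0.12 -0.05 -0.87] q6 -119.6
shift [-0.03 -0.04  0.04] turn 0.05
Ljaw 29 [ 0.6381 -0.1904  0.1155] [ 0.6228 -0.1945  0.1051] [ 0.6544 -0.1872  0.1185]
Lear 15 [ 0.6481 -0.1977  0.1215] [ 0.6369 -0.2012  0.1188] [ 0.6563 -0.193   0.1243]
Rear 4 [ 0.6507 -0.2176  0.123 ] [ 0.6491 -0.219   0.1221] [ 0.6521 -0.216   0.1238]
[[79, 80, 85, 110, 109, 111, 114, 114, 114, 104, 107, 110, 112, 114, 112, 112], [70, 74, 78, 80, 85, 107, 109, 113, 112, 93, 94, 112, 113, 113, 112, 110], [66, 69, 121, 119, 119, 77, 120, 123, 80, 86, 80, 109, 114, 114, 0, 37], [57, 56, 116, 119, 119, 109, 121, 124, 72, 72, 68, 110, 113, 123, 123, 117], [50, 104, 118, 119, 114, 112, 122, 120, 66, 62, 61, 59, 110, 124, 122, 384], [42, 105, 117, 116, 117, 109, 122, 124, 54, 52, 46, 100, 112, 381, 388, 391], [39, 39, 117, 120, 118, 109, 124, 130, 132, 131, 130, 131, 384, 390, 392, 394], [40, 39, 118, 118, 119, 110, 124, 132, 132, 132, 380, 386, 391, 393, 398, 400], [38, 40, 115, 118, 118, 113, 124, 131, 130, 383, 387, 390, 396, 397, 396, 404], [39, 37, 117, 117, 117, 110, 119, 115, 375, 387, 391, 394, 397, 397, 407, 406], [43, 38, 118, 117, 119, 106, 110, 36, 388, 0, 394, 398, 399, 401, 407, 415], [41, 41, 119, 119, 118, 118, 40, 387, 390, 395, 395, 400, 397, 406, 417, 417]]
```

Emit:
apply_moves --motion '[{"tx":0.1,"ty":0,"tz":0.05,"turn":0,"jaw":0.13},{"tx":0.1,"ty":0,"tz":0.1,"turn":0,"jaw":0.12},{"tx":0.1,"ty":0,"tz":0.1,"turn":0,"jaw":0.11},{"tx":0.1,"ty":0,"tz":0.1,"turn":0,"jaw":0.1},{"tx":0.1,"ty":0,"tz":0.1,"turn":0,"jaw":0.09}]'

```text
time_s: 5.68
position: [0.5078, -0.1975, 0.1259]
tool_rot: [[-0.997, 0.071, 0.003], [0.071, 0.997, -0.003], [-0.003, -0.003, -1.0]]
ft_force: [-0.1, -0.4, -0.7]
grip_width: 0.0468
```

```bash
python3 - <<'E'
from h import *
go(.509,-.198,.1265,175.9)
print(telemetry.observe()["wrist_torque"].round(3), list(telemetry.observe()))
W=look(7)
E
```

```text
t 5.68 pos [ 0.5078 -0.1975  0.1259] head 175.95 w 46.8 F [-0.06 -0.38 -0.73] q6 -119.6
shift [-0.13 -0.04 -0.06] turn 0.05
[-0.032 -0.017 -0.005] ['time_s', 'q', 'qvel', 'joint_efforts', 'position', 'tool_rot', 'ft_force', 'wrist_torque', 'grip_width']
Ljaw 35 [ 0.6385 -0.1908  0.1152] [ 0.6222 -0.1942  0.1093] [ 0.655  -0.1879  0.1183]
Lear 14 [ 0.646  -0.1984  0.1226] [ 0.6364 -0.2005  0.1197] [ 0.6559 -0.1954  0.1266]
Rear 5 [ 0.6503 -0.2176  0.1217] [ 0.6467 -0.2197  0.12  ] [ 0.653  -0.2161  0.1248]
```

Emit:
apply_moves --motion '[{"tx":0,"ty":0,"tz":0,"turn":0,"jaw":0.08},{"tx":0,"ty":0,"tz":0,"turn":0,"jaw":0.07},{"tx":0,"ty":0,"tz":0,"turn":0,"jaw":0.06},{"tx":0,"ty":0,"tz":0,"turn":0,"jaw":0.05},{"tx":0,"ty":0,"tz":0,"turn":0,"jaw":0.04}]'

```text
time_s: 6.15
position: [0.5077, -0.1974, 0.1259]
tool_rot: [[-0.998, 0.071, 0.003], [0.071, 0.998, -0.003], [-0.003, -0.003, -1.0]]
ft_force: [-0.6, 1.0, -0.9]
grip_width: 0.0448
```

```bash
python3 - <<'E'
from h import *
go(.508,-.198,.126,175.9)
W=look(8)
E
```

```text
t 6.15 pos [ 0.5077 -0.1974  0.1259] head 175.95 w 44.76 F [-0.59  0.97 -0.87] q6 -119.6
shift [-0.03 -0.06 -0.01] turn 0.05
Ljaw 34 [ 0.6393 -0.191   0.1135] [ 0.6226 -0.1945  0.1062] [ 0.656  -0.1883  0.1183]
Lear 15 [ 0.6457 -0.1982  0.121 ] [ 0.6365 -0.2015  0.1189] [ 0.6562 -0.1928  0.125 ]
Rear 5 [ 0.65   -0.2173  0.1226] [ 0.6474 -0.2186  0.1204] [ 0.6523 -0.2165  0.1255]
```

Emit:
apply_moves --motion '[{"tx":0,"ty":0,"tz":0,"turn":0,"jaw":0.03},{"tx":0,"ty":0,"tz":0,"turn":0,"jaw":0.02},{"tx":0,"ty":0,"tz":0,"turn":0,"jaw":0.01},{"tx":0,"ty":0,"tz":0,"turn":0,"jaw":0.0}]'

```text
time_s: 6.53
position: [0.5077, -0.1974, 0.1259]
tool_rot: [[-0.998, 0.07, 0.003], [0.07, 0.998, -0.003], [-0.003, -0.003, -1.0]]
ft_force: [-0.1, 1.5, -0.7]
grip_width: 0.0426
```

```bash
python3 - <<'E'
from h import *
go(.508,-.198,.126,175.9)
W=look(9)
E
```

```text
t 6.53 pos [ 0.5077 -0.1974  0.1259] head 175.96 w 42.61 F [-0.15  1.48 -0.71] q6 -119.6
shift [-0.04 -0.06 -0.01] turn 0.06
Ljaw 32 [ 0.6376 -0.1913  0.1124] [ 0.6228 -0.1946  0.1051] [ 0.6547 -0.189   0.1183]
Lear 17 [ 0.6452 -0.1975  0.1205] [ 0.6368 -0.2009  0.1189] [ 0.6562 -0.1928  0.1244]
Rear 4 [ 0.6503 -0.2158  0.1222] [ 0.6464 -0.2166  0.1194] [ 0.6532 -0.2145  0.1238]
```

Emit:
apply_moves --motion '[{"tx":0,"ty":0,"tz":0,"turn":0,"jaw":-0.01},{"tx":0,"ty":0,"tz":0,"turn":0,"jaw":-0.02},{"tx":0,"ty":0,"tz":0,"turn":0,"jaw":-0.03},{"tx":0,"ty":0,"tz":0,"turn":0,"jaw":-0.03}]'

```text
time_s: 6.92
position: [0.5076, -0.1973, 0.1259]
tool_rot: [[-0.998, 0.07, 0.003], [0.07, 0.998, -0.003], [-0.003, -0.003, -1.0]]
ft_force: [-0.7, 1.0, -2.0]
grip_width: 0.0418
```

```bash
python3 - <<'E'
from h import *
go(.508,-.198,.126,175.9)
W=look(10)
E
```

```text
t 6.92 pos [ 0.5076 -0.1973  0.1259] head 175.96 w 41.79 F [-0.71  1.01 -1.95] q6 -119.6
shift [-0.04 -0.06 -0.01] turn 0.06
Ljaw 29 [ 0.6373 -0.1918  0.1139] [ 0.623  -0.1944  0.1052] [ 0.6548 -0.1894  0.1181]
Lear 8 [ 0.6469 -0.199   0.1212] [ 0.6366 -0.2008  0.1188] [ 0.6549 -0.193   0.1239]
Rear 6 [ 0.6496 -0.2151  0.122 ] [ 0.646  -0.2163  0.1189] [ 0.6526 -0.2141  0.1249]
```

Emit:
apply_moves --motion '[{"tx":0,"ty":0,"tz":0,"turn":0,"jaw":-0.04},{"tx":0,"ty":0,"tz":0,"turn":0,"jaw":-0.05},{"tx":0,"ty":0,"tz":0,"turn":0,"jaw":-0.05}]'

```text
time_s: 7.22
position: [0.5078, -0.1974, 0.1259]
tool_rot: [[-0.998, 0.07, 0.003], [0.07, 0.998, -0.003], [-0.003, -0.003, -1.0]]
ft_force: [-0.2, 1.4, -1.2]
grip_width: 0.0409
```

```bash
python3 - <<'E'
from h import *
go(.508,-.198,.126,175.9)
W=look(11)
E
```

```text
t 7.22 pos [ 0.5078 -0.1974  0.1259] head 175.96 w 40.92 F [-0.15  1.39 -1.25] q6 -119.6
shift [-0.03 -0.06 -0.01] turn 0.06
Ljaw 27 [ 0.6373 -0.1919  0.1148] [ 0.6229 -0.1941  0.1062] [ 0.6551 -0.1896  0.1184]
Lear 11 [ 0.649  -0.2006  0.1218] [ 0.6364 -0.2033  0.1189] [ 0.6553 -0.1929  0.1236]
Rear 6 [ 0.6496 -0.2151  0.1222] [ 0.6468 -0.2163  0.1211] [ 0.6522 -0.2138  0.124 ]
```

Emit:
apply_moves --motion '[{"tx":0,"ty":0,"tz":0,"turn":0,"jaw":-0.06},{"tx":0,"ty":0,"tz":0,"turn":0,"jaw":-0.06}]'

```text
time_s: 7.43
position: [0.5078, -0.1974, 0.126]
tool_rot: [[-0.998, 0.07, 0.003], [0.07, 0.998, -0.003], [-0.003, -0.003, -1.0]]
ft_force: [-0.1, 0.9, -1.4]
grip_width: 0.0401
```

```bash
python3 - <<'E'
from h import *
go(.508,-.198,.126,175.9)
W=look(12)
E
```

```text
t 7.43 pos [ 0.5078 -0.1974  0.126 ] head 175.96 w 40.06 F [-0.08  0.9  -1.4 ] q6 -119.6
shift [-0.02 -0.06 -0.  ] turn 0.06
Ljaw 26 [ 0.6384 -0.1921  0.1148] [ 0.6226 -0.1946  0.1063] [ 0.6559 -0.1895  0.1181]
Lear 14 [ 0.6479 -0.2005  0.1215] [ 0.6368 -0.2037  0.1187] [ 0.6563 -0.1955  0.1256]
Rear 7 [ 0.6513 -0.2158  0.1218] [ 0.647  -0.2224  0.1188] [ 0.6546 -0.2133  0.1239]
```

```bash
python3 - <<'E'
from h import *
I,D=get_image("scene"); I0=np.load("s5.npz")["I"]; It=np.load("t12.npz")["I"]; I8=np.load("t7.npz")["I"]
c=lambda I,u,v:cv2.resize(I[v:v+36,u:u+36,::-1],None,fx=8,fy=8,interpolation=cv2.INTER_CUBIC)
cv2.imwrite("pics/s6.png",np.vstack([np.hstack([c(I0,258,225),c(I,258,225)]),np.hstack([c(I8,374,148),c(It,374,148)])]))
E
```

```text
(no output)
```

View pics/s6.png

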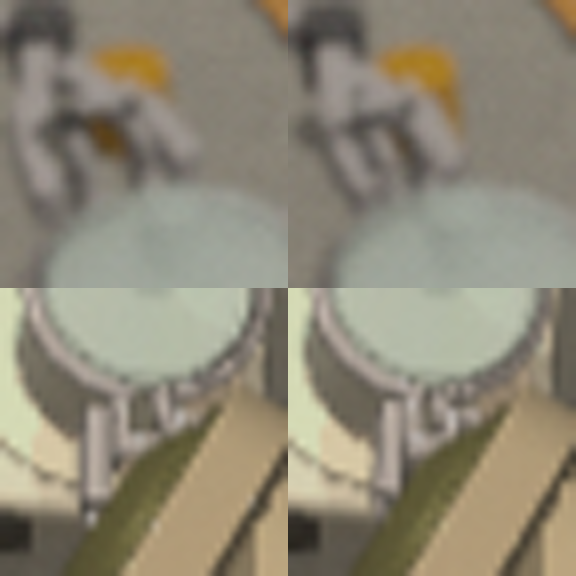

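Emit:
apply_moves --motion '[{"tx":0,"ty":0,"tz":0,"turn":0,"jaw":-0.065},{"tx":0,"ty":0,"tz":0,"turn":0,"jaw":-0.065}]'

```text
time_s: 7.7
position: [0.5078, -0.1974, 0.1259]
tool_rot: [[-0.998, 0.07, 0.003], [0.07, 0.998, -0.003], [-0.003, -0.003, -1.0]]
ft_force: [-0.5, 0.3, -1.5]
grip_width: 0.04
```

```bash
python3 - <<'E'
from h import *
go(.508,-.198,.126,175.9)
W=look(13)
E
```

```text
t 7.7 pos [ 0.5078 -0.1974  0.1259] head 175.96 w 39.97 F [-0.53  0.34 -1.5 ] q6 -119.6
shift [-0.02 -0.06 -0.01] turn 0.06
Ljaw 24 [ 0.6374 -0.192   0.1142] [ 0.6231 -0.1939  0.1052] [ 0.6558 -0.1898  0.1182]
Lear 15 [ 0.6484 -0.2001  0.1216] [ 0.6366 -0.2036  0.1188] [ 0.6562 -0.1928  0.1268]
Rear 7 [ 0.6503 -0.2144  0.1212] [ 0.6465 -0.2225  0.1187] [ 0.6548 -0.2109  0.1232]
```

Lag between target and width has vanished, which suggests it snapped. I'll relax the jaws and see whether the ears stay together.

Emit:
apply_moves --motion '[{"tx":0,"ty":0,"tz":0,"turn":0,"jaw":0.0},{"tx":0,"ty":0,"tz":0,"turn":0,"jaw":0.08},{"tx":0,"ty":0,"tz":0,"turn":0,"jaw":0.16},{"tx":0,"ty":0,"tz":0,"turn":0,"jaw":0.22},{"tx":0,"ty":0,"tz":0,"turn":0,"jaw":0.26}]'

```text
time_s: 8.17
position: [0.5078, -0.1975, 0.126]
tool_rot: [[-0.998, 0.07, 0.003], [0.07, 0.998, -0.003], [-0.003, -0.003, -1.0]]
ft_force: [0.4, 0.3, -1.2]
grip_width: 0.0537
```

```bash
python3 - <<'E'
from h import *
go(.4625,-.195,.126,175.9)
W=look(14)
z=np.nan_to_num(W[...,2]);print((z[160:172,382:398]*1000).round().astype(int).tolist())
E
```

```text
t 8.17 pos [ 0.5078 -0.1975  0.126 ] head 175.96 w 53.69 F [ 0.42  0.31 -1.15] q6 -119.6
shift [ 4.54 -0.07 -0.02] turn 0.06
Ljaw 41 [ 0.6381 -0.189   0.1149] [ 0.6229 -0.1943  0.11  ] [ 0.655  -0.1854  0.1182]
Lear 10 [ 0.6479 -0.2018  0.1225] [ 0.6359 -0.2033  0.1191] [ 0.655  -0.2001  0.1239]
Rear 6 [ 0.6501 -0.2129  0.1222] [ 0.6469 -0.2141  0.1195] [ 0.6551 -0.2114  0.1246]
[[74, 79, 87, 110, 111, 109, 112, 113, 111, 112, 113, 110, 111, 112, 112, 113], [72, 77, 80, 81, 85, 106, 111, 111, 113, 111, 113, 116, 115, 109, 111, 112], [64, 69, 70, 73, 76, 78, 82, 123, 123, 84, 110, 112, 122, 70, 60, 40], [60, 117, 114, 115, 71, 70, 109, 123, 122, 74, 111, 116, 124, 56, 36, 42], [51, 118, 115, 117, 64, 62, 114, 123, 123, 63, 109, 120, 125, 39, 40, 40], [0, 118, 117, 117, 54, 98, 110, 124, 123, 52, 109, 121, 122, 39, 382, 389], [37, 113, 117, 116, 42, 97, 111, 132, 132, 129, 129, 132, 131, 385, 392, 393], [38, 113, 116, 116, 113, 96, 112, 131, 132, 129, 129, 383, 387, 394, 395, 393], [40, 117, 117, 120, 119, 97, 112, 129, 129, 132, 0, 389, 393, 396, 396, 405], [40, 113, 117, 114, 117, 98, 111, 119, 122, 384, 388, 393, 397, 396, 400, 407], [36, 116, 114, 120, 116, 97, 112, 111, 384, 388, 389, 395, 398, 398, 404, 414], [39, 112, 117, 118, 121, 99, 104, 374, 389, 392, 393, 400, 398, 406, 405, 414]]
```

The ears now sit 11.1 mm apart with the jaws released, which matches the shut spacing of 11 mm. I'll back out and return to the mat.

Emit:
apply_moves --motion '[{"tx":0.4,"ty":0,"tz":0,"turn":0,"jaw":0.3},{"tx":1.3,"ty":0,"tz":0,"turn":0,"jaw":0.32},{"tx":2.6,"ty":0,"tz":0,"turn":0,"jaw":0.32},{"tx":4.1,"ty":0,"tz":0,"turn":0,"jaw":0.32},{"tx":5.4,"ty":0,"tz":0,"turn":0,"jaw":0.32}]'

```text
time_s: 8.63
position: [0.4524, -0.1933, 0.1257]
tool_rot: [[-0.998, 0.07, 0.003], [0.07, 0.998, -0.003], [-0.003, -0.003, -1.0]]
ft_force: [-1.3, -0.0, -1.4]
grip_width: 0.0562
```

```bash
python3 - <<'E'
from h import *
go(.4507,-.0171,.09,175.9)
W=look(15)
E
```

```text
t 8.63 pos [ 0.4524 -0.1933  0.1257] head 175.96 w 56.17 F [-1.28 -0.03 -1.36] q6 -122.9
shift [ 1.43 17.57  3.52] turn 0.06
Lear 9 [ 0.6493 -0.2017  0.1225] [ 0.6357 -0.2035  0.1212] [ 0.6555 -0.1997  0.124 ]
Rear 6 [ 0.65   -0.2129  0.1223] [ 0.6468 -0.2136  0.1194] [ 0.6546 -0.2116  0.1252]
```

Emit:
apply_moves --motion '[{"tx":0.1,"ty":1.5,"tz":0,"turn":0,"jaw":0.32},{"tx":0.4,"ty":4.5,"tz":0.3,"turn":0,"jaw":0.32},{"tx":0.7,"ty":8,"tz":1,"turn":0,"jaw":0.32},{"tx":1,"ty":11.5,"tz":1.7,"turn":0,"jaw":0.32},{"tx":1.2,"ty":14.5,"tz":2.4,"turn":0,"jaw":0.32}]'

```text
time_s: 9.1
position: [0.4482, -0.0447, 0.1012]
tool_rot: [[-0.997, 0.071, 0.001], [0.071, 0.997, -0.001], [-0.001, -0.001, -1.0]]
ft_force: [1.3, -0.8, -1.1]
grip_width: 0.0566
```

```bash
python3 - <<'E'
from h import *
go(.4507,-.0171,.07,175.9)
E
```

```text
t 9.1 pos [ 0.4482 -0.0447  0.1012] head 175.95 w 56.58 F [ 1.31 -0.85 -1.13] q6 -106.7
shift [-0.05  2.78  3.12] turn 0.05
```

Emit:
apply_moves --motion '[{"tx":0,"ty":1.5,"tz":0.5,"turn":0,"jaw":0.32},{"tx":-0.1,"ty":2.5,"tz":1.5,"turn":0,"jaw":0.32},{"tx":-0.1,"ty":2.8,"tz":2.6,"turn":0,"jaw":0.32},{"tx":-0.1,"ty":2.8,"tz":3.1,"turn":0,"jaw":0.32},{"tx":-0.1,"ty":2.8,"tz":3.1,"turn":0,"jaw":0.32}]'

```text
time_s: 9.52
position: [0.4507, -0.0163, 0.0695]
tool_rot: [[-0.998, 0.07, -0.001], [0.07, 0.998, -0.001], [0.001, -0.001, -1.0]]
ft_force: [0.1, -0.2, -1.3]
grip_width: 0.0566
```

```bash
python3 - <<'E'
from h import *
go(.4507,-.0171,.03,175.9)
I,D=get_image("top");np.savez("t16.npz",I=I,D=D); jaws("top",D,I,(300,350,182,212),.04,.1)
I,D=get_image("scene");W=cloud("scene",D)
m=(W[...,2]>.02)&(W[...,2]<.075)&(W[...,0]>.47)&(W[...,0]<.61)&(abs(W[...,1]+.02)<.05); P=W[m]
for a in np.arange(.47,.61,.014):
    q=P[(P[:,0]>=a)&(P[:,0]<a+.014)]
    if len(q)>3: print(round(a,3),len(q),"z",np.percentile(q[:,2],[5,50,95]).round(4))
E
```

```text
t 9.52 pos [ 0.4507 -0.0163  0.0695] head 175.99 w 56.65 F [ 0.15 -0.18 -1.28] q6 -103.1
shift [-0.01 -0.08  3.95] turn 0.09
top [14  8  6 18 45] mean [ 0.5728 -0.0086  0.0572] front [ 0.594  -0.0064  0.0584] xmax 0.5967 back [ 0.5527 -0.0126  0.054 ]
top [24  9  8 19 51] mean [ 0.5666 -0.0415  0.0607] front [ 0.5908 -0.0474  0.0591] xmax 0.5938 back [ 0.5458 -0.0346  0.0618]
0.47 57 z [0.0505 0.0658 0.0702]
0.484 40 z [0.0499 0.0577 0.0676]
0.498 33 z [0.0496 0.0559 0.065 ]
0.512 29 z [0.0473 0.0644 0.0679]
0.526 36 z [0.0506 0.0615 0.0675]
0.54 34 z [0.0481 0.055  0.0629]
0.554 42 z [0.0449 0.0555 0.0616]
0.568 35 z [0.0469 0.0574 0.0612]
0.582 45 z [0.0469 0.0557 0.0606]
0.596 11 z [0.0464 0.0529 0.0589]
```

Emit:
apply_moves --motion '[{"tx":0,"ty":0,"tz":1,"turn":0,"jaw":0.32},{"tx":0,"ty":0,"tz":2,"turn":0,"jaw":0.32},{"tx":0,"ty":0,"tz":2.8,"turn":0,"jaw":0.32},{"tx":0,"ty":0,"tz":3.3,"turn":0,"jaw":0.32},{"tx":0,"ty":0,"tz":3.4,"turn":0,"jaw":0.32}]'

```text
time_s: 10.03
position: [0.4512, -0.0173, 0.036]
tool_rot: [[-0.997, 0.071, 0.0], [0.071, 0.997, -0.001], [-0.0, -0.001, -1.0]]
ft_force: [-0.3, -0.3, -0.6]
grip_width: 0.0568
```

Emit:
apply_moves --motion '[{"tx":0,"ty":0,"tz":0.15,"turn":0,"jaw":0.32},{"tx":0,"ty":0,"tz":0.3,"turn":0,"jaw":0.32},{"tx":0,"ty":0,"tz":0.3,"turn":0,"jaw":0.32}]'

```text
time_s: 10.28
position: [0.4513, -0.0174, 0.033]
tool_rot: [[-0.997, 0.072, 0.0], [0.072, 0.997, -0.001], [-0.0, -0.001, -1.0]]
ft_force: [-0.2, 0.0, -0.8]
grip_width: 0.0565
```

Emit:
apply_moves --motion '[{"tx":0,"ty":0,"tz":0.1,"turn":0,"jaw":0.32},{"tx":0,"ty":0,"tz":0.2,"turn":0,"jaw":0.32},{"tx":0,"ty":0,"tz":0.2,"turn":0,"jaw":0.32}]'

```text
time_s: 10.53
position: [0.4513, -0.0173, 0.031]
tool_rot: [[-0.997, 0.072, 0.0], [0.072, 0.997, -0.001], [-0.001, -0.001, -1.0]]
ft_force: [-0.1, 0.4, -1.3]
grip_width: 0.0562
```

```bash
python3 - <<'E'
from h import *
go(.4507,-.0171,.03,175.9)
I,D=get_image("top"); jaws("top",D,I,(300,350,182,212),.015,.1)
E
```

```text
t 10.53 pos [ 0.4513 -0.0173  0.031 ] head 175.89 w 56.23 F [-0.12  0.36 -1.34] q6 -103.1
shift [0.06 0.02 0.1 ] turn -0.01
top [15 11  6 19 40] mean [ 0.5702 -0.0105  0.0197] front [ 0.5912 -0.0078  0.0203] xmax 0.5971 back [ 0.5506 -0.0157  0.0172]
top [23 13  8 17 48] mean [ 0.5646 -0.0417  0.0231] front [ 0.5863 -0.0481  0.0214] xmax 0.5907 back [ 0.5462 -0.0338  0.0249]
```

Emit:
apply_moves --motion '[{"tx":0,"ty":0,"tz":0.1,"turn":0,"jaw":0.32},{"tx":0,"ty":0,"tz":0.2,"turn":0,"jaw":0.32},{"tx":0,"ty":0,"tz":0.2,"turn":0,"jaw":0.32}]'

```text
time_s: 10.83
position: [0.4512, -0.0173, 0.0289]
tool_rot: [[-0.997, 0.072, 0.0], [0.072, 0.997, -0.001], [-0.0, -0.001, -1.0]]
ft_force: [0.3, -0.4, -0.9]
grip_width: 0.0565
```

Emit:
apply_moves --motion '[{"tx":0,"ty":0,"tz":0.1,"turn":0,"jaw":0.32},{"tx":0,"ty":0,"tz":0.15,"turn":0,"jaw":0.32},{"tx":0,"ty":0,"tz":0.15,"turn":0,"jaw":0.32}]'

```text
time_s: 11.08
position: [0.4512, -0.0173, 0.0273]
tool_rot: [[-0.997, 0.072, 0.0], [0.072, 0.997, -0.001], [-0.0, -0.001, -1.0]]
ft_force: [0.5, 0.7, -0.6]
grip_width: 0.0568
```

Emit:
apply_moves --motion '[{"tx":0,"ty":0,"tz":0.1,"turn":0,"jaw":0.33},{"tx":0,"ty":0,"tz":0.1,"turn":0,"jaw":0.35},{"tx":0,"ty":0,"tz":0.1,"turn":0,"jaw":0.38},{"tx":0,"ty":0,"tz":0.1,"turn":0,"jaw":0.42},{"tx":0,"ty":0,"tz":0.1,"turn":0,"jaw":0.5}]'

```text
time_s: 11.5
position: [0.4512, -0.0173, 0.0263]
tool_rot: [[-0.997, 0.072, 0.0], [0.072, 0.997, -0.001], [-0.0, -0.001, -1.0]]
ft_force: [0.4, 0.0, -0.1]
grip_width: 0.064
```

Emit:
apply_moves --motion '[{"tx":0,"ty":0,"tz":0,"turn":0,"jaw":0.65},{"tx":0,"ty":0,"tz":0,"turn":0,"jaw":0.8},{"tx":0,"ty":0,"tz":0,"turn":0,"jaw":0.9},{"tx":0,"ty":0,"tz":0,"turn":0,"jaw":0.9},{"tx":0,"ty":0,"tz":-0.5,"turn":0,"jaw":0.9}]'

```text
time_s: 11.92
position: [0.4508, -0.0173, 0.0309]
tool_rot: [[-0.997, 0.072, -0.001], [0.072, 0.997, -0.001], [0.001, -0.001, -1.0]]
ft_force: [0.2, 0.6, 0.3]
grip_width: 0.0812
```

```bash
python3 - <<'E'
from h import *
go(.44,-.0171,.2,175.9)
I,D=get_image("top"); jaws("top",D,I,(300,350,182,212),.015,.1)
E
```

```text
t 11.92 pos [ 0.4508 -0.0173  0.0309] head 175.89 w 81.17 F [0.2  0.61 0.29] q6 -103.1
shift [  1.1   -0.08 -16.9 ] turn -0.01
top [14 12  6 17 40] mean [ 0.5699 -0.0084  0.0216] front [ 0.5888 -0.0053  0.0245] xmax 0.5935 back [ 0.5512 -0.0132  0.018 ]
top [24 13  8 17 45] mean [ 0.5641 -0.0438  0.0242] front [ 0.5846 -0.0501  0.0237] xmax 0.5898 back [ 0.546  -0.0353  0.024 ]
```

Released, with jaw tops at 0.024 (flat would be 0.023). I'll go straight up and then move clear for a final look.

Emit:
apply_moves --motion '[{"tx":0,"ty":0,"tz":-1.5,"turn":0,"jaw":0.9},{"tx":0,"ty":0,"tz":-4,"turn":0,"jaw":0.9},{"tx":0,"ty":0,"tz":-7.5,"turn":0,"jaw":0.9},{"tx":0,"ty":0,"tz":-11,"turn":0,"jaw":0.9},{"tx":0,"ty":0,"tz":-14.5,"turn":0,"jaw":0.9}]'

```text
time_s: 12.38
position: [0.4508, -0.017, 0.179]
tool_rot: [[-0.997, 0.072, 0.0], [0.072, 0.997, -0.001], [-0.001, -0.001, -1.0]]
ft_force: [0.4, 0.1, -0.7]
grip_width: 0.0812
```

Emit:
apply_moves --motion '[{"tx":0,"ty":3,"tz":-2,"turn":0,"jaw":0.9},{"tx":0.5,"ty":7,"tz":-4,"turn":0,"jaw":0.9},{"tx":1.5,"ty":11,"tz":-4,"turn":0,"jaw":0.9},{"tx":2.5,"ty":14.5,"tz":-4,"turn":0,"jaw":0.9},{"tx":3,"ty":18,"tz":-4,"turn":0,"jaw":0.9}]'

```text
time_s: 12.8
position: [0.4324, 0.1667, 0.2196]
tool_rot: [[-0.997, 0.071, 0.001], [0.071, 0.997, -0.001], [-0.002, -0.001, -1.0]]
ft_force: [0.1, -1.1, -0.4]
grip_width: 0.081
```

Emit:
apply_moves --motion '[{"tx":0,"ty":2,"tz":0,"turn":0,"jaw":0.9},{"tx":0,"ty":3,"tz":0,"turn":0,"jaw":0.9},{"tx":0,"ty":3,"tz":0,"turn":0,"jaw":0.9},{"tx":0,"ty":3,"tz":0,"turn":0,"jaw":0.9}]'

```text
time_s: 13.13
position: [0.4346, 0.1962, 0.2195]
tool_rot: [[-0.997, 0.071, 0.001], [0.071, 0.997, -0.002], [-0.001, -0.001, -1.0]]
ft_force: [0.5, -0.7, 0.6]
grip_width: 0.081
```

```bash
python3 - <<'E'
from h import *
print(telemetry.observe()["qvel"].round(2))
W=look(20); T=np.load("t20.npz"); I=T["I"]; z=W[...,2]
reg=np.zeros((400,640),bool);reg[188:265,292:346]=1; h=reg&(z>.016)&(z<.045); P=W[h]
for a in np.arange(.41,.60,.02):
    q=P[(P[:,0]>=a)&(P[:,0]<a+.02)]; 
    if len(q): print(round(a,2),"z95",np.percentile(q[:,2],90).round(4),"y",q[:,1].min().round(3),q[:,1].max().round(3))
cv2.imwrite("pics/f.png",cv2.resize(I[130:270,140:500,::-1],None,fx=2.2,fy=2.2,interpolation=cv2.INTER_CUBIC))
E
```

```text
[-1.72 -0.28  0.52 -0.08 -0.04 -0.11]
Lear 9 [ 0.6478 -0.2019  0.1223] [ 0.6361 -0.2033  0.1193] [ 0.6554 -0.2001  0.124 ]
Rear 5 [ 0.6508 -0.2134  0.1218] [ 0.6465 -0.2145  0.1194] [ 0.6553 -0.2118  0.1255]
0.41 z95 0.0303 y -0.047 0.017
0.43 z95 0.0311 y -0.047 0.014
0.45 z95 0.0305 y -0.047 0.011
0.47 z95 0.0306 y -0.047 0.008
0.49 z95 0.0262 y -0.042 0.003
0.51 z95 0.0309 y -0.034 -0.012
0.53 z95 0.0264 y -0.04 -0.012
0.55 z95 0.0272 y -0.049 -0.004
0.57 z95 0.0255 y -0.055 -0.004
0.59 z95 0.0269 y -0.05 -0.004
```

View pics/f.png

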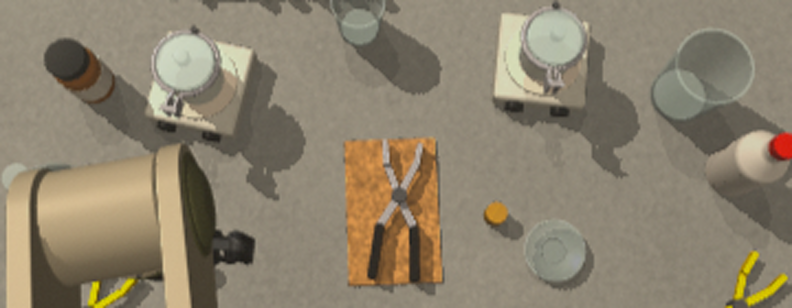

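The final picture shows the pliers flat on the mat at crop (398,205), the flask B ears together at crop (553,78), and the other things in place. Handing in.

```bash
python3 -c "
from rig import close_job
print(close_job())"
```

```text
the job is handed in; nothing more can be done
None
```

The clip on the open flask (the one on the robot's right) is shut, and the pliers are back flat on the cork mat and released. The whole job took about 13 s of robot time. I handed it in; no verdict is reported.

- **Clip:** I squeezed in small finger-position steps until the fingers stopped lagging their target, at a handle width of about 40 mm. With the jaws released and withdrawn, the ear centres measured 11 mm apart, against 19 mm open, so the ears now match the shut spacing. They still read 11–12 mm apart in the last check.
- **Pliers:** in the last top view they lie flat and fully on the mat, with sleeve tops at 0.030 m against 0.028 m nominal. The gripper is clear of everything and the bystanders in that view look where they were.

**Disagreements and limits:**
- The jaws hung about 5 mm lower in the grip than I had worked out, so I raised the tool before closing.
- The wrist briefly read 16 N upward while grasping on the mat, probably the fingertips touching it.
- The force on the ears could not be read directly. That the clip was not crushed rests on the small steps, the wrist forces of 2 N or less and the final ear spacing.

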